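Fetch the brass eyelet die from its sliding-cover case

TASK

One of the two clear-topped die cases holds the brass eyelet die: open that case fully by keeping its red release tab pressed down, neither too lightly nor too hard, while you slide the cover all the way back, without forcing the cover or tab (no hard pushing; well under 30 N). Then take the brass die out and stand it upright, wholly on the round cork pad. Leave that cover open, the other case shut with its dark steel die inside, and everything else on the bench where it is.

Things in the scene. Friction and masses are not known exactly. Their poses are not given: they have to be found in the camera images.
- case_a: left (+y side) green die case, fixed to the bench, 210 x 100 mm (x, y), 51 mm high with its cover. Origin: centre of its underside, z up; x runs along the rails from the tray end (-x, nearer the robot) to the deck end (+x). Tray under the shut cover: x from -99 to -19 mm, 88 mm wide inside, floor 6 mm and walls 46 mm above the bench; the cover opens over the deck behind it
- case_b: right (-y side, near the middle of the bench) green die case, fixed to the bench, 210 x 100 mm (x, y), 51 mm high with its cover. Origin: centre of its underside, z up; x runs along the rails from the tray end (-x, nearer the robot) to the deck end (+x). Tray under the shut cover: x from -99 to -19 mm, 88 mm wide inside, floor 6 mm and walls 46 mm above the bench; the cover opens over the deck behind it
- case_a_in (a point): centre of the left case's tray floor, 6 mm above the bench
- case_b_in (a point): centre of the right case's tray floor, 6 mm above the bench
- tab_a_top (a point): middle of the flat top of the red release tab on the left case's cover, 61 mm above the bench and 1.5 mm to -x of the case's origin while shut; travels with the cover, axes as the case's. Flat 27 (x) x 40 (y) mm, 10 mm above the white cover plate, so fingertips may overhang it; at its +x end a rib 5 mm thick rises 6 mm higher, to push against
- tab_b_top (a point): middle of the flat top of the red release tab on the right case's cover, 61 mm above the bench and 1.5 mm to -x of the case's origin while shut; travels with the cover, axes as the case's. Flat 27 (x) x 40 (y) mm, 10 mm above the white cover plate, so fingertips may overhang it; at its +x end a rib 5 mm thick rises 6 mm higher, to push against
- tab_a (a joint): how far the left case's tab is pressed, m (4 N plus 1.2 N per mm, stop at 9.5 mm). Its hook must pass four gates in the rack, met at 2, 22, 42 and 62 mm of slide, each about 8 mm long: too light and the upper bars block the cover, too hard and the lower bars do. The gates lie alike, 2 mm high, opening at 2.5 to 7.5 mm down (7 to 13 N), new each time: find it by feel, hold it
- tab_b (a joint): how far the right case's tab is pressed, m (4 N plus 1.2 N per mm, stop at 9.5 mm). Its hook must pass four gates in the rack, met at 2, 22, 42 and 62 mm of slide, each about 8 mm long: too light and the upper bars block the cover, too hard and the lower bars do. The gates lie alike, 2 mm high, opening at 2.5 to 7.5 mm down (7 to 13 N), new each time: find it by feel, hold it
- cover_a (a joint): how far the left case's cover has slid along the case's +x, m: 0 shut, 0.082 fully open against its stop. The worn rails climb or fall by up to 4 mm over that travel (not the same every time), and the tab with them; rubs with about 2 N. White frame 128 x 92 mm, 4 mm thick, top about 51 mm above the bench, clear window over the tray
- cover_b (a joint): how far the right case's cover has slid along the case's +x, m: 0 shut, 0.082 fully open against its stop. The worn rails climb or fall by up to 4 mm over that travel (not the same every time), and the tab with them; rubs with about 2 N. White frame 128 x 92 mm, 4 mm thick, top about 51 mm above the bench, clear window over the tray
- die_brass_mid (a point): the brass (yellow metal) eyelet die, a round turned piece standing upright on a tray floor: 36 mm high, foot 26 mm across (8 mm high), body 22 mm across from 10 to 29 mm up, tip 16 mm across, about 0.12 kg. The point is at its centre, 18 mm above its underside. It is in either case.
- die_steel_mid (a point): the dark steel eyelet die, a round turned piece standing upright on a tray floor: 36 mm high, foot 26 mm across (8 mm high), body 22 mm across from 10 to 29 mm up, tip 16 mm across, about 0.12 kg. The point is at its centre, 18 mm above its underside. It is in the other case and stays there.
- pad_top (a point): centre of the top of a round cork pad, 90 mm across and 6 mm thick, fixed to the bench
- shoe: brown lace-up shoe, 280 mm long, 105 mm high, standing beyond the cases; leave alone
- polish_tin: red polish tin, 78 mm across, 28 mm high; leave alone
- hammer: hammer with a wooden handle, lying beyond the cases; leave alone
- brush: wooden shoe brush lying near the robot; leave alone
- glue_jar: glue jar with a yellow cap, 64 mm across, 85 mm high; leave alone
- screwdriver: screwdriver with an orange handle, lying on the right; leave alone
Mind the look-alikes: they are no part of the job. What is shaped like the case_a but pink is not meant.

How it is judged:
On the way:
1. the cover of the case that holds the brass die is slid fully open, over 74 mm, the die still in its tray (((value of joint cover_a above 0.074 m and horizontal distance between die_brass_mid and case_a_in below 0.06 m and value of joint cover_b below 0.004 m) or (value of joint cover_b above 0.074 m and horizontal distance between die_brass_mid and case_b_in below 0.06 m and value of joint cover_a below 0.004 m))), for 0.2 s.
At the end, for the whole second after the job is handed in: The brass die stands upright (within 0.1 rad) at rest on the cork pad, its axis within 34 mm of the pad's centre; the cover of the case it came from is open by more than 74 mm; the other cover is shut (under 4 mm) with the steel die in its tray (((value of joint cover_a above 0.074 m and value of joint cover_b below 0.004 m and horizontal distance between die_steel_mid and case_b_in below 0.06 m) or (value of joint cover_b above 0.074 m and value of joint cover_a below 0.004 m and horizontal distance between die_steel_mid and case_a_in below 0.06 m)) and horizontal distance between die_brass_mid and pad_top below 0.034 m and height (world z) of die_brass_mid between 0.018 and 0.03 m and angle between die_brass_mid's own z axis and vertical below 0.1 rad and linear speed of die_brass below 0.02 m/s); the robot touches nothing.
It fails at once if the case that holds the steel die is opened ((value of joint cover_a above 0.01 m and horizontal distance between die_steel_mid and case_a_in below 0.06 m) or (value of joint cover_b above 0.01 m and horizontal distance between die_steel_mid and case_b_in below 0.06 m)).
It fails at once if a cover or its tab is pushed with more than 30 N (contact force between the fingers and cover_a above 30 N or contact force between the fingers and cover_b above 30 N).
It fails at once if the steel die is moved by more than 15 mm (distance of die_steel_mid from where it was at the start of the episode above 0.015 m).
It fails at once if something else on the bench is moved by more than 40 mm (distance of any of shoe, polish_tin, hammer, brush, glue_jar, screwdriver from where it was at the start of the episode above 0.04 m).
It also fails if it takes over 72 s, if anything falls off the work surface, if the arm or the gripper's body presses on something with over 40 N, if the wrist force passes 120 N, or if a joint passes its speed limit or range.

ROBOT

A 6-joint arm with a two-finger parallel gripper is mounted at the origin on the work surface. World frame = base frame: x ahead of the robot, y to its left, z up, the work surface at z = 0. Lengths are in m, angles in rad, forces in N, time in s.
With the tool pointing down it reaches from about 0.3 to 0.875 m from the base axis. Payload 6.4 kg.
Tool frame: the origin (TCP) lies midway between the tips of the shut fingers; the grasp point (between the pads) lies 19 mm behind it (ctrl.pinch_z is the distance from the TCP to the grasp point, in m); z points along the fingers, y is the line along which they close (so a half turn about z gives the same grasp; the last joint's range is limited). The gripper opens to 85 mm and grips with 20 to 120 N. Pads are 22 mm wide; open, the fingers measure 114 mm over their backs; the gripper's body (76 mm by 85 mm) begins 54 mm behind the grasp point. The pads swing forward as they close: fully open they stand 13 mm farther back than shut.
Start: joints at [-1.541, 0.181, 1.607, -0, 1.354, -0.206], TCP at [0.134, -0.559, 0.231] pointing down, gripper open.
Joint ranges: [-2.99, 2.99], [-0.89, 2.07], [0.3, 2.58], [-1.14, 4.28], [0, 2.63], [-3.12, 3.12]. Speed limits (rad/s): [2.57, 2.57, 3.01, 3.14, 3.14, 3.14].

INTERFACE

Orientations are given as a unit quaternion [w, x, y, z].
In Python, from bench import ctrl gives the robot as it stands.
- The arm moves only by the tool apply_moves, never from a script. Its argument "moves" is a list of rows, each an object with "jaw": the opening, from 0 (shut) to 1 (fully open); "offset": the shift along the tool's x, y, z in mm, a list of three; "rot": the turn, a rotation vector about the tool's x, y, z in degrees, a list of three. In form: [{"jaw": jaw, "offset": [dx, dy, dz], "rot": [ax, ay, az]}, ...]. A call has exactly 5 rows; each row shifts and turns the commanded pose from where the row before left it, along the tool's axes as they then stand; what a row does not reach is not made up. A row lasts 1/8 s, in which the tool goes at most 62.5 mm and 10.7 degrees, less where a joint would pass 70% of its speed; a pose out of reach is approached as far as the arm can. A call is refused whole if a number of a shift passes 62.5 or a number of a turn 10.7, either way. A call with a gripper value outside its range is refused whole. The fingers move at their own pace and stop on an object; the grip force is fixed at half the most. Time passes only in rows, so rows that do not move let the fingers close, or fill a call up. It gives the time, the measured TCP pose, the force, the opening and the grip force at its end, in the units of the state.
- ctrl.get_obs(): the state, without advancing time (a new reading comes with each control period).
- ctrl.camera(name): name is "side" or "top"; returns (picture, depth): 400x640x3 uint8, red, green, blue; 400x640 float32, m along the optical axis (not along the pixel's ray), 0 where there is no reading.
- ctrl.camera_params(name): a dict with "K" (3x3 intrinsics, pixels), "dist" ([k1, k2, p1, p2, k3] as OpenCV has them; the pictures are not rectified), "cam_to_world" (4x4, takes a point from camera to world coordinates). Camera axes: x right, y down, z forward; pixel columns grow to the right and rows downward; lengths in m; the calibration is good to about 2 mm. A picture is of the moment at which its call begins. camera_params takes no time and is no camera call.
- ctrl.hand_in(): hands the job in; it is judged then, once.
Trained networks look in the newest picture that a camera, given by its name, has taken for a name from the list of things; names that differ only in an ending like _2 or _b are one class to them, and where a whole thing is asked for, a point or a joint stands for the part that bears it (a point fixed in the world has none). Each returns a list of dicts, best first, with "score" (0 to 1); they miss things now and then, are a little off and sometimes report something else, mostly with a low value. They report only what shows in the picture. A call takes as long as a camera call. They do not tell look-alikes from the thing itself.
- ctrl.outline_of(camera, target): "region" (400x640 bool, what is visible of it) and "position" ([column, row] in pixels, amid what is visible of it).
The state is a dict: "time_s": time; "q": joint angles; "dq": joint speeds; "joint_efforts": joint torques, N m; "eef_pos": TCP position; "eef_rot": TCP orientation; "wrist_force": force on the tool from outside, world axes, zero at the start; "torque": the same for the moment, N m; "opening": opening from 0.0 (shut) to 1.0 (fully open); "grasp_force": force on a finger pad.
Only numpy, scipy, OpenCV 4.12 (cv2) and the standard library are available. Lean on these libraries where they do the work, as an engineer would, in place of code of your own. Each camera call takes 0.05 s, during which the arm holds its last target. There are 200 camera calls.

## Working session

There is one attempt and no reset: what is moved stays moved. The work goes in short steps, Python scripts to look and compute and a tool call to move; the robot and the scene stay as the last step left them, time stands still between calls to the robot, and variables do not carry over. Pictures are saved under pics/ and viewed, at most 10 in all, crops included, and the job is handed in when it is done.

Besides the shell and the picture viewer there is one more tool, called after ">>>" as name(argument=value, ...) on one line, values as JSON. apply_moves: Moves the arm, as the interface text tells. Its arguments: {"type":"object","properties":{"moves":{"type":"array"}},"required":["moves"]}

```bash
mkdir -p pics
cat > h.py <<'E'
import numpy as np, cv2
from bench import ctrl
def world(cam,u,v,depth=None,z=None):
    p=ctrl.camera_params(cam);K=np.array(p["K"]);D=np.array(p["dist"]);T=np.array(p["cam_to_world"])
    n=cv2.undistortPoints(np.array([[[u,v]]],float),K,D)[0,0]
    r=np.array([n[0],n[1],1.])
    if z is not None:
        d=T[:3,:3]@r; depth=(z-T[2,3])/d[2]
    return T[:3,:3]@(r*depth)+T[:3,3]
def shot(cam,name=None):
    im,d=ctrl.camera(cam)
    if name: cv2.imwrite(f"pics/{name}.png",im[:,:,::-1])
    return im,d
E
python3 - <<'E'
from h import *
for c in ["top","side"]:
    im,d=shot(c,c+"0")
    print(c,np.array(ctrl.camera_params(c)["cam_to_world"]).round(3).tolist(),np.array(ctrl.camera_params(c)["K"]).round(0).tolist())
    for t in ["case_a","tab_a_top","die_brass_mid","die_steel_mid","pad_top"]:
        for r in ctrl.outline_of(c,t)[:3]:
            u,v=r["position"];dd=d[int(v),int(u)]
            print(c,t,round(r["score"],2),np.round([u,v]),r["region"].sum(),world(c,u,v,dd).round(3) if dd>0 else None)
o=ctrl.get_obs();print(o)
E
```

```text
top [[-0.012, -0.992, 0.129, 0.285], [-1.0, 0.01, -0.018, -0.007], [0.017, -0.129, -0.992, 1.603], [0.0, 0.0, 0.0, 1.0]] [[491.0, 0.0, 318.0], [0.0, 491.0, 198.0], [0.0, 0.0, 1.0]]
top case_a 0.82 [209. 279.] 2457 [0.235 0.305 0.064]
top case_a 0.65 [235. 185.] 2195 [0.528 0.227 0.065]
top tab_a_top 0.73 [280. 233.] 578 [0.378 0.087 0.015]
top tab_a_top 0.66 [412. 260.] 243 [ 0.288 -0.335  0.031]
top tab_a_top 0.5 [232. 184.] 123 [0.532 0.237 0.064]
top pad_top 0.64 [372. 192.] 610 [ 0.512 -0.214  0.007]
side [[-0.884, -0.225, 0.411, 0.091], [-0.468, 0.435, -0.769, 0.745], [-0.005, -0.872, -0.49, 0.575], [0.0, 0.0, 0.0, 1.0]] [[370.0, 0.0, 315.0], [0.0, 370.0, 202.0], [0.0, 0.0, 1.0]]
side case_a 0.96 [277. 221.] 2690 [0.571 0.056 0.049]
side case_a 0.94 [359. 352.] 7793 [0.223 0.343 0.053]
side case_a 0.81 [251. 273.] 4327 [0.505 0.261 0.051]
side tab_a_top 0.95 [360. 337.] 453 [0.232 0.319 0.06 ]
side tab_a_top 0.62 [245. 260.] 250 [0.535 0.241 0.061]
side pad_top 0.87 [340. 201.] 324 [ 0.5   -0.191  0.007]
side pad_top 0.74 [418. 194.] 283 [ 0.289 -0.319  0.02 ]
{'time_s': 0.6, 'q': array([-1.54130881e+00,  1.80807319e-01,  1.60697246e+00, -2.61469855e-05,
        1.35380679e+00, -2.06305914e-01]), 'dq': array([-8.71916496e-05,  4.34901081e-04, -3.72391362e-04, -1.95972714e-04,
        2.10758221e-03,  6.19269560e-06]), 'joint_efforts': array([-2.54811030e-04, -4.44596529e+01, -3.51520765e+01, -2.39472502e-04,
        1.05662839e-03, -6.98967668e-06]), 'eef_pos': array([ 0.13433469, -0.55911196,  0.23129767]), 'eef_rot': array([ 1.90021492e-06,  9.93057897e-01,  1.17626581e-01, -1.29854208e-05]), 'wrist_force': array([-0.69506395, -0.74723104,  0.24669166]), 'torque': array([-0.03313188, -0.0418536 , -0.05181472]), 'grasp_force': 0.0, 'opening': 0.9983133737787782}
```

View pics/top0.png

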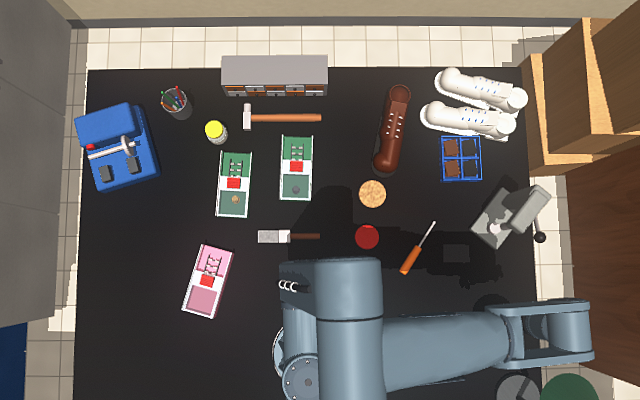

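View pics/side0.png

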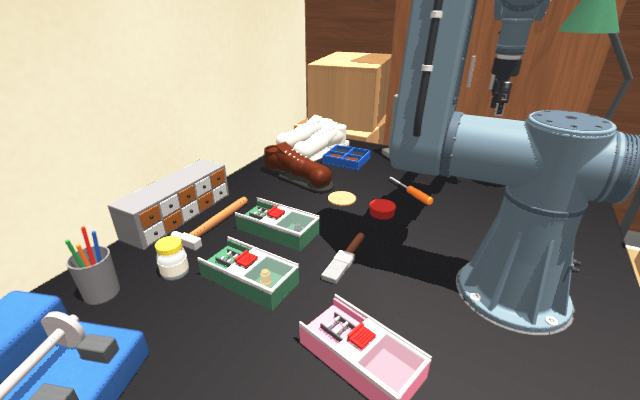

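The top view shows green case_a at (235,185) with the brass die at (235,199), and case_b at (296,168) with the dark die. The pink case at (208,280) is a look-alike. The pad is at (372,193). Next I'll refine the poses.

Run:
```python
from h import *
from scipy.spatial.transform import Rotation as R
for c,boxes in {"top":{"a":(205,140,258,225)},"side":{"a":(190,230,305,312)}}.items():
    im,d=shot(c)
    hsv=cv2.cvtColor(im,cv2.COLOR_RGB2HSV)
    x0,y0,x1,y1=boxes["a"]
    m=np.zeros(d.shape,bool);m[y0:y1,x0:x1]=1
    H,S,V=[hsv[:,:,i].astype(int) for i in range(3)]
    P=np.zeros(d.shape+(3,))
    for v in range(y0,y1):
        for u in range(x0,x1): P[v,u]=world(c,u,v,max(d[v,u],1e-3))
    z=P[:,:,2]
    red=m&((H<6)|(H>174))&(S>170)&(V>120)
    print(c,"red",red.sum(),np.median(P[red],0).round(4))
    rt=red&(abs(z-.061)<.004); 
    if rt.sum()>3: print(" flat",rt.sum(),P[rt].mean(0).round(4))
    top=m&(z>.04)&(z<.075)&(P[:,:,0]<.68)
    pts=P[top][:,:2].astype(np.float32)
    r=cv2.minAreaRect(pts*1000);print(" rect",r,top.sum())
    br=m&(H>12)&(H<28)&(S>60)&(V>90)
    print(" brass",br.sum(),np.median(P[br],0).round(4),P[br].min(0).round(3),P[br].max(0).round(3))
    vv,uu=np.nonzero(br);print("  px",uu.mean(),vv.mean(),world(c,uu.mean(),vv.mean(),z=.030).round(4))
    for q in ctrl.outline_of(c,"pad_top")[:1]:
        u,v=q["position"];print(" pad",world(c,u,v,z=.006).round(4))
o=ctrl.get_obs();print(o["time_s"],R.from_quat(np.roll(o["eef_rot"],-1)).as_matrix().round(3).tolist())
```

```text
Traceback (most recent call last):
  File "h.py", line 4, in world
    p=ctrl.camera_params(cam);K=np.array(p["K"]);D=np.array(p["dist"]);T=np.array(p["cam_to_world"])
ValueError: time passes only in moves, steps and waits
```

```bash
cat > h.py <<'E'
import numpy as np, cv2
from bench import ctrl
PR={}
def par(cam):
    if cam not in PR:
        p=ctrl.camera_params(cam);PR[cam]=[np.array(p[k]) for k in("K","dist","cam_to_world")]
    return PR[cam]
def world(cam,u,v,depth=None,z=None):
    K,D,T=par(cam)
    u,v=np.broadcast_arrays(np.asarray(u,float),np.asarray(v,float))
    n=cv2.undistortPoints(np.stack([u.ravel(),v.ravel()],-1)[:,None],K,D)[:,0]
    r=np.c_[n,np.ones(len(n))]
    if z is not None:
        depth=(z-T[2,3])/(r@T[:3,:3].T)[:,2]
    p=(r*np.ravel(depth)[:,None])@T[:3,:3].T+T[:3,3]
    return p.reshape(u.shape+(3,))
def cloud(cam,d):
    v,u=np.mgrid[:400,:640]; return world(cam,u,v,d)
def shot(cam,name=None):
    im,d=ctrl.camera(cam)
    if name: cv2.imwrite(f"pics/{name}.png",im[:,:,::-1])
    return im,d
E
python3 - <<'E'
from h import *
from scipy.spatial.transform import Rotation as R
for c,boxes in {"top":{"a":(205,140,258,225)},"side":{"a":(190,230,305,312)}}.items():
    im,d=shot(c)
    hsv=cv2.cvtColor(im,cv2.COLOR_RGB2HSV)
    x0,y0,x1,y1=boxes["a"]
    m=np.zeros(d.shape,bool);m[y0:y1,x0:x1]=1
    H,S,V=[hsv[:,:,i].astype(int) for i in range(3)]
    P=cloud(c,d);z=P[:,:,2]
    red=m&((H<6)|(H>174))&(S>170)&(V>120)
    print(c,"red",red.sum(),np.median(P[red],0).round(4))
    rt=red&(abs(z-.061)<.004)
    if rt.sum()>3: print(" flat",rt.sum(),P[rt].mean(0).round(4))
    top=m&(z>.04)&(z<.075)&(P[:,:,0]<.68)
    pts=P[top][:,:2].astype(np.float32)
    print(" rect",cv2.minAreaRect(pts*1000),top.sum())
    br=m&(H>12)&(H<28)&(S>60)&(V>90)
    print(" brass",br.sum(),np.median(P[br],0).round(4),P[br].min(0).round(3),P[br].max(0).round(3))
    vv,uu=np.nonzero(br);print("  px",uu.mean(),vv.mean(),world(c,uu.mean(),vv.mean(),z=.030).round(4))
    for q in ctrl.outline_of(c,"pad_top")[:1]:
        u,v=q["position"];print(" pad",world(c,u,v,z=.006).round(4))
o=ctrl.get_obs();print(o["time_s"],R.from_quat(np.roll(o["eef_rot"],-1)).as_matrix().round(3).tolist())
E
```

```text
top red 124 [0.5363 0.235  0.0618]
 flat 95 [0.5361 0.2348 0.0611]
 rect ((554.4989013671875, 237.157470703125), (257.2867431640625, 126.28736877441406), 3.877868413925171) 1485
 brass 47 [0.4857 0.23   0.051 ] [0.473 0.216 0.04 ] [0.496 0.24  0.061]
  px 235.2340425531915 199.2340425531915 [0.4881 0.2323 0.03  ]
 pad [ 0.51   -0.2224  0.006 ]
side red 204 [0.5367 0.2398 0.063 ]
 flat 173 [0.5348 0.2397 0.0624]
 rect ((531.295654296875, 174.23385620117188), (226.37240600585938, 212.90676879882812), 85.8322982788086) 2753
 brass 186 [0.4737 0.2557 0.0517] [0.449 0.152 0.02 ] [0.766 0.28  0.055]
  px 252.13978494623655 268.86559139784947 [0.5281 0.2296 0.03  ]
 pad [ 0.5102 -0.214   0.006 ]
0.85 [[0.972, 0.234, -0.0], [0.234, -0.972, -0.0], [-0.0, 0.0, -1.0]]
```

Run:
```python
from h import *
c="top";im,d=shot(c)
H,S,V=[a.astype(int) for a in cv2.split(cv2.cvtColor(im,cv2.COLOR_RGB2HSV))]
P=cloud(c,d);z=P[:,:,2]
for nm,(x0,y0,x1,y1) in {"a":(208,146,256,222),"b":(275,130,318,205)}.items():
    m=np.zeros(d.shape,bool);m[y0:y1,x0:x1]=1
    k=(m&(V>45)&(z>.035)&(z<.075)).astype(np.uint8)
    n,l,st,_=cv2.connectedComponentsWithStats(k);k=l==1+np.argmax(st[1:,4])
    pts=P[k][:,:2].astype(np.float32)*1000
    print(nm,k.sum(),cv2.minAreaRect(pts))
    w=k&(S<50)&(V>190); q=P[w][:,:2]*1000; print(" white",w.sum(),cv2.minAreaRect(q.astype(np.float32)))
    s=q-q.mean(0);e=np.linalg.svd(s,full_matrices=False)[2][0];print(" pca yaw",np.degrees(np.arctan2(e[1],e[0])),q.mean(0))
    red=m&((H<6)|(H>174))&(S>170)&(V>120);print(" red",P[red].mean(0))
cv2.imwrite("pics/crop.png",cv2.resize(im[130:230,190:330,::-1],None,fx=5,fy=5,interpolation=cv2.INTER_CUBIC))
```

```text
a 1501 ((534.3372802734375, 235.3971405029297), (101.88258361816406, 210.51455688476562), 86.13008880615234)
 white 541 ((534.5843505859375, 235.57069396972656), (101.5028076171875, 208.78286743164062), 86.1301040649414)
 pca yaw 175.49649507794706 [516.83492889 236.02246644]
 red [0.53682539 0.23475729 0.06348772]
b 1425 ((586.0723876953125, 35.004615783691406), (100.4010009765625, 209.4138946533203), 87.51329040527344)
 white 527 ((586.3016357421875, 35.06699752807617), (99.7315673828125, 208.98838806152344), 87.52909088134766)
 pca yaw 176.2424964439083 [567.91959371  36.42989092]
 red [0.5894074  0.03615087 0.06259146]
```

View pics/crop.png

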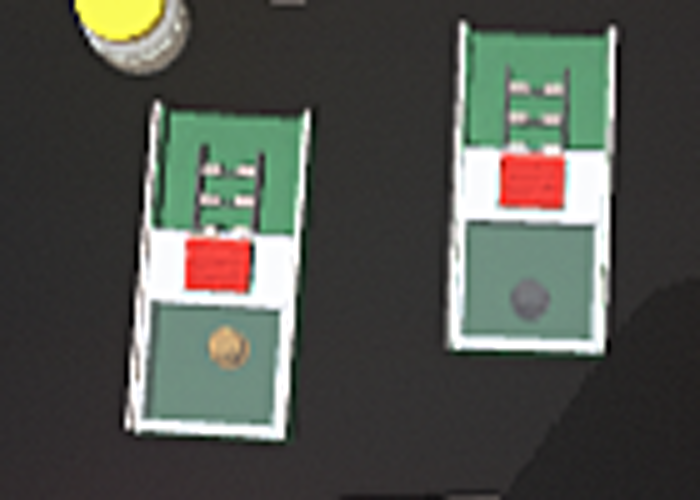

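Both case rectangles come out at 210x100. case_a is centred at (0.534, 0.236) with yaw -3.9° and holds the brass die; case_b holds the dark one. Moving above tab_a.

>>> apply_moves(moves=[{"jaw": 0, "offset": [38, -45, 0], "rot": [0, 0, 0]}, {"jaw": 0, "offset": [38, -45, 0], "rot": [0, 0, 0]}, {"jaw": 0, "offset": [38, -45, 0], "rot": [0, 0, 0]}, {"jaw": 0, "offset": [38, -45, 0], "rot": [0, 0, 0]}, {"jaw": 0, "offset": [38, -45, 0], "rot": [0, 0, 0]}])

```text
time_s: 1.52
eef_pos: [0.2671, -0.2943, 0.2315]
eef_rot: [0.0, 0.993, 0.117, 0.0]
wrist_force: [1.2, -0.3, 0.4]
opening: 0.001
grasp_force: 0.0
```

>>> apply_moves(moves=[{"jaw": 0, "offset": [38, -45, 0], "rot": [0, 0, 0]}, {"jaw": 0, "offset": [38, -45, 0], "rot": [0, 0, 0]}, {"jaw": 0, "offset": [38, -45, 0], "rot": [0, 0, 0]}, {"jaw": 0, "offset": [38, -45, 0], "rot": [0, 0, 0]}, {"jaw": 0, "offset": [38, -45, 0], "rot": [0, 0, 0]}])

```text
time_s: 2.15
eef_pos: [0.3995, -0.031, 0.2318]
eef_rot: [0.0, 0.993, 0.118, 0.001]
wrist_force: [0.8, -0.9, -0.0]
opening: 0.001
grasp_force: 0.0
```

>>> apply_moves(moves=[{"jaw": 0, "offset": [38, -45, 0], "rot": [0, 0, 0]}, {"jaw": 0, "offset": [38, -45, 0], "rot": [0, 0, 0]}, {"jaw": 0, "offset": [38, -45, 0], "rot": [0, 0, 0]}, {"jaw": 0, "offset": [38, -45, 0], "rot": [0, 0, 8.7]}, {"jaw": 0, "offset": [0, 0, 0], "rot": [0, 0, 8.7]}])

```text
time_s: 2.78
eef_pos: [0.5051, 0.1812, 0.2308]
eef_rot: [-0.0, 0.999, -0.034, -0.0]
wrist_force: [-0.1, -0.6, -0.4]
opening: -0.002
grasp_force: 0.0
```

>>> apply_moves(moves=[{"jaw": 0, "offset": [12, -29, 0], "rot": [0, 0, 0]}, {"jaw": 0, "offset": [12, -29, 20], "rot": [0, 0, 0]}, {"jaw": 0, "offset": [0, 0, 55], "rot": [0, 0, 0]}, {"jaw": 0, "offset": [0, 0, 55], "rot": [0, 0, 0]}, {"jaw": 0, "offset": [0, 0, 26], "rot": [0, 0, 0]}])

```text
time_s: 3.4
eef_pos: [0.53, 0.2336, 0.0716]
eef_rot: [0.001, 0.999, -0.034, -0.003]
wrist_force: [0.3, -0.1, 0.4]
opening: -0.006
grasp_force: 0.0
```

```bash
cat >> h.py <<'E'
U=np.array([.9977,-.0675,0])
def forces(n=5):
    F=[];X=[]
    for i in range(n):
        ctrl.camera("top");o=ctrl.get_obs();F.append(o["wrist_force"]);X.append(o["eef_pos"])
    F=np.array(F);X=np.mean(X,0)
    s=(X-np.array([.5343,.2355,0]))@U
    print("t",round(o["time_s"],2),"pos",X.round(4),"s_case",round(s*1000,1),"Fx_along",(F@U).mean().round(2),"Fz",F[:,2].mean().round(2),"F",F.mean(0).round(2),"std",F.std(0).round(2))
E
python3 - <<'E'
from h import *
forces()
im,d=shot("side","side1")
cv2.imwrite("pics/side1c.png",cv2.resize(im[170:320,160:360,::-1],None,fx=4,fy=4,interpolation=cv2.INTER_CUBIC))
E
```

```text
t 3.65 pos [0.531  0.2337 0.0734] s_case -3.1 Fx_along -0.41 Fz 0.14 F [-0.44 -0.38  0.14] std [1.03 0.51 1.31]
```

View pics/side1c.png

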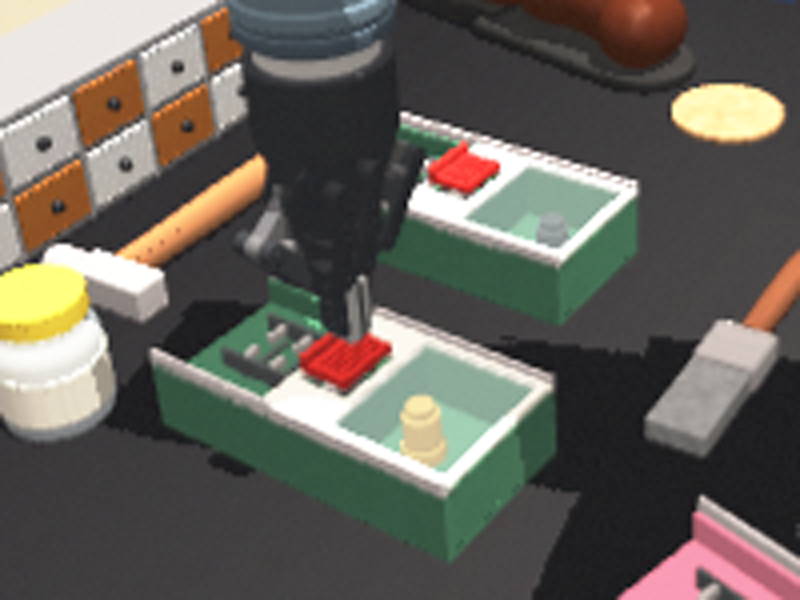

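The side view shows the fingertips just above case_a's tab, with the brass die in this case. Pressing to about 3.5 mm, then a light push.

>>> apply_moves(moves=[{"jaw": 0, "offset": [0, -3, 8], "rot": [0, 0, 0]}, {"jaw": 0, "offset": [0, 0, 4], "rot": [0, 0, 0]}, {"jaw": 0, "offset": [0, 0, 4], "rot": [0, 0, 0]}, {"jaw": 0, "offset": [0, 0, 0], "rot": [0, 0, 0]}, {"jaw": 0, "offset": [0, 0, 0], "rot": [0, 0, 0]}])

```text
time_s: 4.32
eef_pos: [0.5326, 0.2371, 0.0598]
eef_rot: [-0.0, 0.999, -0.034, 0.0]
wrist_force: [-2.0, -0.2, 4.0]
opening: 0.001
grasp_force: 2.6
```

```bash
python3 -c "
from h import *
forces(6)"
```

```text
t 4.62 pos [0.5327 0.2371 0.0599] s_case -1.7 Fx_along -2.02 Fz 5.11 F [-2.    0.35  5.11] std [0.23 0.44 0.54]
```

>>> apply_moves(moves=[{"jaw": 0, "offset": [2, 0, 0], "rot": [0, 0, 0]}, {"jaw": 0, "offset": [2, 0, 0], "rot": [0, 0, 0]}, {"jaw": 0, "offset": [2, 0, 0], "rot": [0, 0, 0]}, {"jaw": 0, "offset": [0, 0, 0], "rot": [0, 0, 0]}, {"jaw": 0, "offset": [0, 0, 0], "rot": [0, 0, 0]}])

```text
time_s: 5.25
eef_pos: [0.5375, 0.2369, 0.0597]
eef_rot: [-0.0, 0.999, -0.034, -0.001]
wrist_force: [-5.2, 0.5, 6.4]
opening: 0.001
grasp_force: 3.7
```

```bash
python3 -c "
from h import *
forces(6)"
```

```text
t 5.55 pos [0.5375 0.2368 0.0597] s_case 3.1 Fx_along -5.11 Fz 7.05 F [-5.09  0.34  7.05] std [0.51 0.63 0.44]
```

>>> apply_moves(moves=[{"jaw": 0, "offset": [1.5, 0, 0.8], "rot": [0, 0, 0]}, {"jaw": 0, "offset": [0, 0, 0.8], "rot": [0, 0, 0]}, {"jaw": 0, "offset": [0, 0, 0.8], "rot": [0, 0, 0]}, {"jaw": 0, "offset": [0, 0, 0], "rot": [0, 0, 0]}, {"jaw": 0, "offset": [0, 0, 0], "rot": [0, 0, 0]}])

```text
time_s: 6.18
eef_pos: [0.5383, 0.2368, 0.0576]
eef_rot: [0.0, 0.999, -0.034, -0.002]
wrist_force: [-9.7, 0.1, 11.8]
opening: 0.001
grasp_force: 6.0
```

```bash
python3 -c "
from h import *
forces(4)"
```

```text
t 6.38 pos [0.5383 0.2368 0.0576] s_case 3.9 Fx_along -8.4 Fz 11.72 F [-8.42 -0.   11.72] std [0.37 0.34 0.55]
```

>>> apply_moves(moves=[{"jaw": 0, "offset": [0, 0, 0.8], "rot": [0, 0, 0]}, {"jaw": 0, "offset": [0, 0, 0.8], "rot": [0, 0, 0]}, {"jaw": 0, "offset": [0, 0, 0], "rot": [0, 0, 0]}, {"jaw": 0, "offset": [0, 0, 0], "rot": [0, 0, 0]}, {"jaw": 0, "offset": [0, 0, 0], "rot": [0, 0, 0]}])

```text
time_s: 7.0
eef_pos: [0.5383, 0.2368, 0.0562]
eef_rot: [0.0, 0.999, -0.034, -0.002]
wrist_force: [-9.3, -0.6, 13.7]
opening: -0.001
grasp_force: 6.8
```

```bash
python3 -c "
from h import *
forces(4)"
```

```text
t 7.2 pos [0.5383 0.2368 0.0562] s_case 4.0 Fx_along -9.24 Fz 13.59 F [-9.3  -0.56 13.59] std [0.4  0.51 0.48]
```

>>> apply_moves(moves=[{"jaw": 0, "offset": [0, 0, 0.8], "rot": [0, 0, 0]}, {"jaw": 0, "offset": [0, 0, 0], "rot": [0, 0, 0]}, {"jaw": 0, "offset": [0, 0, 0], "rot": [0, 0, 0]}, {"jaw": 0, "offset": [0, 0, 0], "rot": [0, 0, 0]}, {"jaw": 0, "offset": [0, 0, 0], "rot": [0, 0, 0]}])

```text
time_s: 7.82
eef_pos: [0.5384, 0.2368, 0.0555]
eef_rot: [0.0, 0.999, -0.034, -0.002]
wrist_force: [-9.5, -0.9, 13.3]
opening: 0.001
grasp_force: 7.1
```

>>> apply_moves(moves=[{"jaw": 0, "offset": [0, 0, 0.8], "rot": [0, 0, 0]}, {"jaw": 0, "offset": [0, 0, 0], "rot": [0, 0, 0]}, {"jaw": 0, "offset": [0, 0, 0], "rot": [0, 0, 0]}, {"jaw": 0, "offset": [0, 0, 0], "rot": [0, 0, 0]}, {"jaw": 0, "offset": [0, 0, 0], "rot": [0, 0, 0]}])

```text
time_s: 8.45
eef_pos: [0.5385, 0.2368, 0.0547]
eef_rot: [0.0, 0.999, -0.034, -0.002]
wrist_force: [-10.0, -0.4, 14.3]
opening: -0.001
grasp_force: 7.1
```

```bash
python3 -c "
from h import *
forces(4)"
```

```text
t 8.65 pos [0.5386 0.2368 0.0548] s_case 4.2 Fx_along -9.62 Fz 14.24 F [-9.62  0.22 14.24] std [0.45 0.72 0.36]
```

>>> apply_moves(moves=[{"jaw": 0, "offset": [0, 0, 0.8], "rot": [0, 0, 0]}, {"jaw": 0, "offset": [0, 0, 0], "rot": [0, 0, 0]}, {"jaw": 0, "offset": [0, 0, 0], "rot": [0, 0, 0]}, {"jaw": 0, "offset": [0, 0, 0], "rot": [0, 0, 0]}, {"jaw": 0, "offset": [0, 0, 0], "rot": [0, 0, 0]}])

```text
time_s: 9.28
eef_pos: [0.5402, 0.2367, 0.0541]
eef_rot: [-0.0, 0.999, -0.034, 0.0]
wrist_force: [-3.5, 0.0, 8.6]
opening: -0.001
grasp_force: 4.7
```

>>> apply_moves(moves=[{"jaw": 0, "offset": [0, 0, 0.8], "rot": [0, 0, 0]}, {"jaw": 0, "offset": [0, 0, 0], "rot": [0, 0, 0]}, {"jaw": 0, "offset": [0, 0, 0], "rot": [0, 0, 0]}, {"jaw": 0, "offset": [0, 0, 0], "rot": [0, 0, 0]}, {"jaw": 0, "offset": [0, 0, 0], "rot": [0, 0, 0]}])

```text
time_s: 9.9
eef_pos: [0.5414, 0.2366, 0.054]
eef_rot: [-0.0, 0.999, -0.034, 0.001]
wrist_force: [-1.7, -0.9, 11.7]
opening: -0.0
grasp_force: 5.5
```

```bash
python3 -c "
from h import *
forces(4)
im,d=shot('side')
cv2.imwrite('pics/s2.png',cv2.resize(im[210:290,190:310,::-1],None,fx=6,fy=6,interpolation=cv2.INTER_CUBIC))"
```

```text
t 10.1 pos [0.5414 0.2366 0.054 ] s_case 7.0 Fx_along -2.15 Fz 11.05 F [-2.22 -0.92 11.05] std [0.28 0.42 0.62]
```

View pics/s2.png

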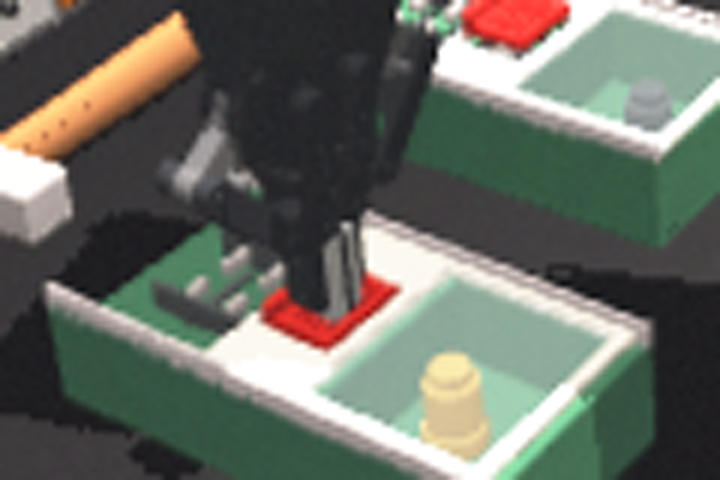

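The red tab has gone down and the hook has entered the first gate at about 6.9 mm depth. I'll press to mid-gate and slide.

>>> apply_moves(moves=[{"jaw": 0, "offset": [0, 0, 0.8], "rot": [0, 0, 0]}, {"jaw": 0, "offset": [1, 0, 0.4], "rot": [0, 0, 0]}, {"jaw": 0, "offset": [2, 0, 0], "rot": [0, 0, 0]}, {"jaw": 0, "offset": [2, 0, 0], "rot": [0, 0, 0]}, {"jaw": 0, "offset": [0, 0, 0], "rot": [0, 0, 0]}])

```text
time_s: 10.78
eef_pos: [0.5471, 0.2363, 0.0533]
eef_rot: [-0.0, 0.999, -0.034, 0.002]
wrist_force: [-1.3, -1.8, 13.0]
opening: 0.0
grasp_force: 6.4
```

```bash
python3 -c "
from h import *
forces(4)"
```

```text
t 10.97 pos [0.5471 0.2363 0.0533] s_case 12.7 Fx_along -1.57 Fz 12.43 F [-1.68 -1.58 12.43] std [0.43 0.15 0.61]
```

>>> apply_moves(moves=[{"jaw": 0, "offset": [2, 0, 0], "rot": [0, 0, 0]}, {"jaw": 0, "offset": [2, 0, 0], "rot": [0, 0, 0]}, {"jaw": 0, "offset": [2, 0, 0], "rot": [0, 0, 0]}, {"jaw": 0, "offset": [0, 0, 0], "rot": [0, 0, 0]}, {"jaw": 0, "offset": [0, 0, 0], "rot": [0, 0, 0]}])

```text
time_s: 11.6
eef_pos: [0.5531, 0.2359, 0.0534]
eef_rot: [-0.0, 0.999, -0.034, 0.002]
wrist_force: [-0.8, -1.0, 12.3]
opening: -0.002
grasp_force: 6.3
```

```bash
python3 -c "
from h import *
forces(8)"
```

```text
t 12.0 pos [0.5531 0.2358 0.0534] s_case 18.7 Fx_along -1.4 Fz 12.88 F [-1.52 -1.63 12.88] std [0.47 0.67 0.5 ]
```

>>> apply_moves(moves=[{"jaw": 0, "offset": [2, 0, 0.1], "rot": [0, 0, 0]}, {"jaw": 0, "offset": [2, 0, 0], "rot": [0, 0, 0]}, {"jaw": 0, "offset": [2, 0, 0], "rot": [0, 0, 0]}, {"jaw": 0, "offset": [2, 0, 0], "rot": [0, 0, 0]}, {"jaw": 0, "offset": [0, 0, 0], "rot": [0, 0, 0]}])

```text
time_s: 12.62
eef_pos: [0.5611, 0.2353, 0.0533]
eef_rot: [-0.0, 0.999, -0.034, 0.002]
wrist_force: [-1.9, -1.7, 12.9]
opening: 0.0
grasp_force: 6.3
```

```bash
python3 -c "
from h import *
forces(8)"
```

```text
t 13.03 pos [0.5611 0.2353 0.0533] s_case 26.8 Fx_along -1.19 Fz 12.08 F [-1.3  -1.49 12.08] std [0.4  0.42 0.34]
```

>>> apply_moves(moves=[{"jaw": 0, "offset": [2, 0, 0.6], "rot": [0, 0, 0]}, {"jaw": 0, "offset": [2, 0, 0.1], "rot": [0, 0, 0]}, {"jaw": 0, "offset": [2, 0, 0], "rot": [0, 0, 0]}, {"jaw": 0, "offset": [2, 0, 0.1], "rot": [0, 0, 0]}, {"jaw": 0, "offset": [2, 0, 0], "rot": [0, 0, 0]}])

```text
time_s: 13.65
eef_pos: [0.571, 0.2346, 0.0526]
eef_rot: [-0.0, 0.999, -0.034, 0.002]
wrist_force: [-2.7, -2.4, 13.7]
opening: -0.003
grasp_force: 6.7
```

```bash
python3 -c "
from h import *
forces(8)"
```

```text
t 14.05 pos [0.5712 0.2346 0.0527] s_case 36.9 Fx_along -1.22 Fz 13.27 F [-1.32 -1.32 13.27] std [0.4  0.39 0.57]
```

>>> apply_moves(moves=[{"jaw": 0, "offset": [2.5, 0, 0.1], "rot": [0, 0, 0]}, {"jaw": 0, "offset": [2.5, 0, 0], "rot": [0, 0, 0]}, {"jaw": 0, "offset": [2.5, 0, 0.1], "rot": [0, 0, 0]}, {"jaw": 0, "offset": [2.5, 0, 0], "rot": [0, 0, 0]}, {"jaw": 0, "offset": [2, 0, 0], "rot": [0, 0, 0]}])

```text
time_s: 14.68
eef_pos: [0.583, 0.2338, 0.0525]
eef_rot: [-0.0, 0.999, -0.034, 0.002]
wrist_force: [-1.3, -1.2, 12.9]
opening: 0.0
grasp_force: 6.7
```

```bash
python3 -c "
from h import *
forces(8)"
```

```text
t 15.07 pos [0.5833 0.2338 0.0526] s_case 49.0 Fx_along -1.22 Fz 13.3 F [-1.29 -1.05 13.3 ] std [0.57 0.5  0.41]
```

Slide is about 47 mm, in the third gate, and it's moving freely.

>>> apply_moves(moves=[{"jaw": 0, "offset": [2.5, 0, 0.1], "rot": [0, 0, 0]}, {"jaw": 0, "offset": [2.5, 0, 0], "rot": [0, 0, 0]}, {"jaw": 0, "offset": [2.5, 0, 0.1], "rot": [0, 0, 0]}, {"jaw": 0, "offset": [2.5, 0, 0], "rot": [0, 0, 0]}, {"jaw": 0, "offset": [1, 0, 0], "rot": [0, 0, 0]}])

```text
time_s: 15.7
eef_pos: [0.5941, 0.233, 0.0524]
eef_rot: [-0.0, 0.999, -0.034, 0.002]
wrist_force: [-2.2, -1.5, 13.1]
opening: 0.003
grasp_force: 6.7
```

```bash
python3 -c "
from h import *
forces(8)"
```

```text
t 16.1 pos [0.5942 0.233  0.0525] s_case 59.9 Fx_along -1.69 Fz 13.64 F [-1.79 -1.32 13.64] std [0.51 0.43 0.56]
```

>>> apply_moves(moves=[{"jaw": 0, "offset": [2.5, 0, -0.3], "rot": [0, 0, 0]}, {"jaw": 0, "offset": [2.5, 0, 0], "rot": [0, 0, 0]}, {"jaw": 0, "offset": [2.5, 0, 0], "rot": [0, 0, 0]}, {"jaw": 0, "offset": [2.5, 0, 0], "rot": [0, 0, 0]}, {"jaw": 0, "offset": [0, 0, 0], "rot": [0, 0, 0]}])

```text
time_s: 16.73
eef_pos: [0.6042, 0.2323, 0.0528]
eef_rot: [-0.0, 0.999, -0.034, 0.002]
wrist_force: [-1.6, -1.5, 12.6]
opening: -0.001
grasp_force: 6.5
```

```bash
python3 -c "
from h import *
forces(6)"
```

```text
t 17.02 pos [0.6042 0.2323 0.0528] s_case 70.0 Fx_along -1.08 Fz 13.18 F [-1.15 -1.13 13.18] std [0.83 0.22 0.29]
```

Slide is about 68 mm, in the last gate. Pushing on to the stop at 82 mm.

>>> apply_moves(moves=[{"jaw": 0, "offset": [3, 0, 0], "rot": [0, 0, 0]}, {"jaw": 0, "offset": [3, 0, 0], "rot": [0, 0, 0]}, {"jaw": 0, "offset": [3, 0, 0], "rot": [0, 0, 0]}, {"jaw": 0, "offset": [3, 0, 0], "rot": [0, 0, 0]}, {"jaw": 0, "offset": [0, 0, 0], "rot": [0, 0, 0]}])

```text
time_s: 17.65
eef_pos: [0.6163, 0.2315, 0.0528]
eef_rot: [-0.0, 0.999, -0.034, 0.002]
wrist_force: [-0.8, -1.1, 12.6]
opening: 0.006
grasp_force: 6.4
```

```bash
python3 -c "
from h import *
forces(4)"
```

```text
t 17.85 pos [0.6163 0.2315 0.0529] s_case 82.0 Fx_along -0.97 Fz 12.33 F [-1.05 -1.19 12.33] std [0.23 0.39 0.39]
```

>>> apply_moves(moves=[{"jaw": 0, "offset": [2, 0, 0], "rot": [0, 0, 0]}, {"jaw": 0, "offset": [1.5, 0, 0], "rot": [0, 0, 0]}, {"jaw": 0, "offset": [1, 0, 0], "rot": [0, 0, 0]}, {"jaw": 0, "offset": [0, 0, 0], "rot": [0, 0, 0]}, {"jaw": 0, "offset": [0, 0, 0], "rot": [0, 0, 0]}])

```text
time_s: 18.48
eef_pos: [0.6185, 0.2313, 0.0519]
eef_rot: [-0.0, 0.999, -0.034, 0.0]
wrist_force: [-6.3, -0.1, 14.0]
opening: -0.0
grasp_force: 6.9
```

```bash
python3 -c "
from h import *
forces(4)"
```

```text
t 18.68 pos [0.6185 0.2313 0.052 ] s_case 84.3 Fx_along -5.76 Fz 14.17 F [-5.85 -1.22 14.17] std [0.52 0.41 0.22]
```

The stop is felt at s=84.3, about 82 mm of slide. Lifting off and looking.

>>> apply_moves(moves=[{"jaw": 0, "offset": [-2, 0, -4], "rot": [0, 0, 0]}, {"jaw": 0, "offset": [0, 0, -30], "rot": [0, 0, 0]}, {"jaw": 0, "offset": [0, 0, -50], "rot": [0, 0, 0]}, {"jaw": 0, "offset": [0, 58, -20], "rot": [0, 0, 0]}, {"jaw": 0, "offset": [0, 58, 0], "rot": [0, 0, 0]}])

```text
time_s: 19.3
eef_pos: [0.6099, 0.1149, 0.1566]
eef_rot: [0.0, 0.999, -0.033, 0.003]
wrist_force: [0.5, -0.8, -0.9]
opening: 0.0
grasp_force: 0.0
```

>>> apply_moves(moves=[{"jaw": 0.6, "offset": [0, 50, 0], "rot": [0, 0, 0]}, {"jaw": 0.6, "offset": [0, 50, 0], "rot": [0, 0, 0]}, {"jaw": 0.6, "offset": [0, 0, 0], "rot": [0, 0, 0]}, {"jaw": 0.6, "offset": [0, 0, 0], "rot": [0, 0, 0]}, {"jaw": 0.6, "offset": [0, 0, 0], "rot": [0, 0, 0]}])

```text
time_s: 19.92
eef_pos: [0.6016, 0.017, 0.1537]
eef_rot: [-0.0, 0.999, -0.033, -0.0]
wrist_force: [0.6, 0.2, 0.6]
opening: 0.602
grasp_force: 0.0
```

Run:
```python
from h import *
for c,(x0,y0,x1,y1) in {"top":(205,145,258,220),"side":(190,225,310,310)}.items():
    im,d=shot(c)
    cv2.imwrite(f"pics/{c}5.png",cv2.resize(im[130:230,190:390,::-1] if c=="top" else im[200:320,180:340,::-1],None,fx=4,fy=4,interpolation=cv2.INTER_CUBIC))
    H,S,V=[a.astype(int) for a in cv2.split(cv2.cvtColor(im,cv2.COLOR_RGB2HSV))]
    P=cloud(c,d)
    k=np.zeros(d.shape,bool);k[y0:y1,x0:x1]=1
    br=(k&(H>12)&(H<28)&(S>50)&(V>80)).astype(np.uint8)
    n,l,st,ce=cv2.connectedComponentsWithStats(br);i=1+np.argmax(st[1:,4]);q=P[l==i]
    print(c,st[i],ce[i],np.median(q,0).round(4),q.min(0).round(4),q.max(0).round(4))
    for zz in (.02,.042):print(world(c,*ce[i],z=zz).round(4))
    t=q[q[:,2]>q[:,2].max()-.004];print(" top",len(t),t.mean(0).round(4))
    q=q[(q[:,2]>.012)&(q[:,2]<.036)]
    if len(q)>20:
        from scipy.optimize import least_squares
        A=np.c_[2*q[:,:2],np.ones(len(q))];print(" circ",np.linalg.lstsq(A,(q[:,:2]**2).sum(1),rcond=None)[0].round(4))
    red=k&((H<6)|(H>174))&(S>170)&(V>120);print(" red",P[red].mean(0).round(4))
    r=ctrl.outline_of(c,"pad_top")
    if r:
        g=P[r[0]["region"]&(abs(P[:,:,2]-.006)<.004)];print(" pad",g.mean(0).round(4),g.min(0).round(3),g.max(0).round(3))
o=ctrl.get_obs();print(o["time_s"],o["eef_pos"],o["opening"])
```

```text
top [232 195   8   9  53] [235.22641509 199.16981132] [0.4868 0.2314 0.0361] [0.4772 0.2217 0.001 ] [0.5059 0.2424 0.0493]
[0.4896 0.2339 0.02  ]
[0.4868 0.2305 0.042 ]
 top 7 [0.488  0.2336 0.0477]
 circ [ 0.4876  0.2331 -0.292 ]
 red [0.6177 0.2294 0.0621]
 pad [ 0.5036 -0.2144  0.0062] [ 0.461 -0.257  0.002] [ 0.548 -0.17   0.01 ]
side [260 269  12  18 134] [264.98507463 279.12686567] [0.484  0.2418 0.0242] [0.477  0.214  0.0085] [0.5156 0.2478 0.0456]
[0.4895 0.2358 0.02  ]
[0.4737 0.2559 0.042 ]
 top 6 [0.4911 0.2389 0.0431]
 circ [ 0.4944  0.2279 -0.2961]
 red [0.619  0.2318 0.0617]
 pad [ 0.5041 -0.2095  0.0073] [ 0.46  -0.268  0.002] [ 0.554 -0.167  0.01 ]
20.125 [0.60168053 0.01677033 0.15380894] 0.60163478012233
```

View pics/top5.png

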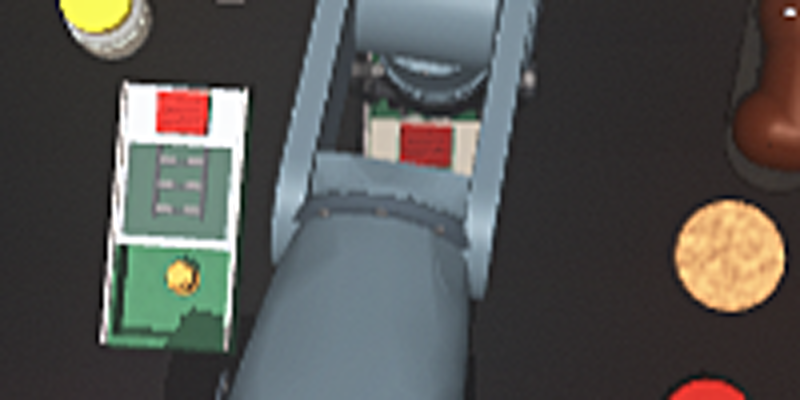

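View pics/side5.png

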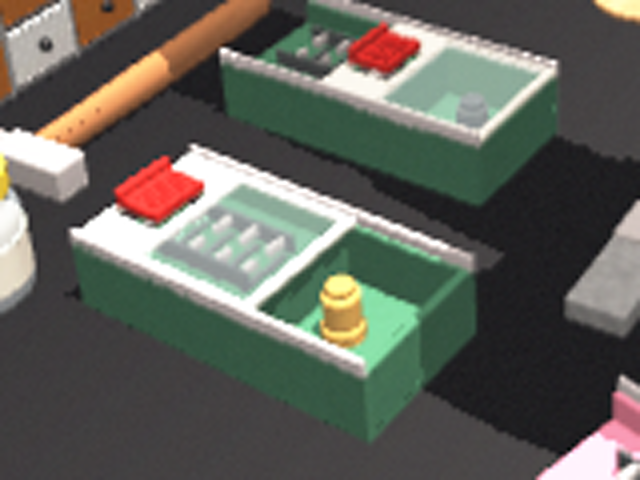

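The cover is fully open and the brass die stands in the tray at (0.488, 0.2345). case_b is still shut with the dark die, and the pad is near (0.505, -0.213). Moving above the die.

>>> apply_moves(moves=[{"jaw": 0.42, "offset": [-32, -52.4, 0], "rot": [0, 0, 0]}, {"jaw": 0.42, "offset": [-32, -52.4, 0], "rot": [0, 0, 0]}, {"jaw": 0.42, "offset": [-32, -52.4, 0], "rot": [0, 0, 0]}, {"jaw": 0.42, "offset": [-32, -52.4, 0], "rot": [0, 0, 0]}, {"jaw": 0.42, "offset": [0, 0, 40], "rot": [0, 0, 0]}])

```text
time_s: 20.75
eef_pos: [0.4886, 0.2385, 0.1168]
eef_rot: [-0.001, 1.0, -0.031, 0.003]
wrist_force: [1.1, -0.9, -0.4]
opening: 0.417
grasp_force: 0.0
```

>>> apply_moves(moves=[{"jaw": 0.42, "offset": [0, 0, 40], "rot": [0, 0, 0]}, {"jaw": 0.42, "offset": [0, 0, 5], "rot": [0, 0, 0]}, {"jaw": 0.42, "offset": [0, 0, 0], "rot": [0, 0, 0]}, {"jaw": 0.42, "offset": [0, 0, 0], "rot": [0, 0, 0]}, {"jaw": 0.42, "offset": [0, 0, 0], "rot": [0, 0, 0]}])

```text
time_s: 21.38
eef_pos: [0.4893, 0.2337, 0.0704]
eef_rot: [-0.0, 0.999, -0.034, 0.001]
wrist_force: [0.1, 0.4, 0.6]
opening: 0.421
grasp_force: 0.0
```

Run:
```python
from h import *
forces(2)
im,d=shot("side")
cv2.imwrite("pics/s6.png",cv2.resize(im[190:320,180:340,::-1],None,fx=4.5,fy=4.5,interpolation=cv2.INTER_CUBIC))
```

```text
t 21.48 pos [0.489  0.2336 0.07  ] s_case -45.1 Fx_along -0.19 Fz 0.33 F [-0.18  0.18  0.33] std [0.03 0.17 0.32]
```

View pics/s6.png

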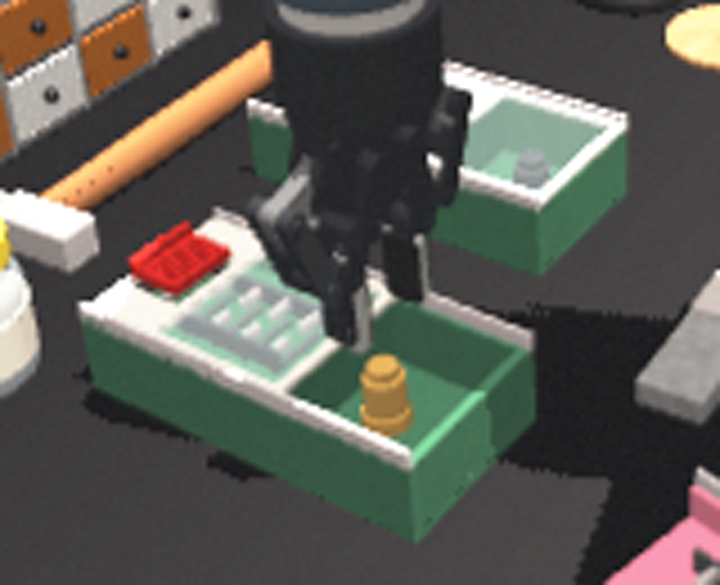

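The open fingers straddle the die, about 30 mm above it. Descending and gripping.

>>> apply_moves(moves=[{"jaw": 0.42, "offset": [0, -1, 30], "rot": [0, 0, 0]}, {"jaw": 0.42, "offset": [0, 0, 20], "rot": [0, 0, 0]}, {"jaw": 0.42, "offset": [0, 0, 7], "rot": [0, 0, 0]}, {"jaw": 0.42, "offset": [0, 0, 0], "rot": [0, 0, 0]}, {"jaw": 0.42, "offset": [0, 0, 0], "rot": [0, 0, 0]}])

```text
time_s: 22.15
eef_pos: [0.4891, 0.2348, 0.0128]
eef_rot: [-0.0, 0.999, -0.034, 0.001]
wrist_force: [-0.3, -0.6, 0.0]
opening: 0.418
grasp_force: 0.0
```

>>> apply_moves(moves=[{"jaw": 0, "offset": [0, 0, 0], "rot": [0, 0, 0]}, {"jaw": 0, "offset": [0, 0, 0], "rot": [0, 0, 0]}, {"jaw": 0, "offset": [0, 0, 0], "rot": [0, 0, 0]}, {"jaw": 0, "offset": [0, 0, 0], "rot": [0, 0, 0]}, {"jaw": 0, "offset": [0, 0, 0], "rot": [0, 0, 0]}])

```text
time_s: 22.78
eef_pos: [0.4891, 0.2347, 0.0132]
eef_rot: [-0.0, 0.999, -0.034, 0.001]
wrist_force: [-0.8, 0.1, 4.5]
opening: 0.24
grasp_force: 58.1
```

>>> apply_moves(moves=[{"jaw": 0, "offset": [0, 0, -15], "rot": [0, 0, 0]}, {"jaw": 0, "offset": [0, 0, -30], "rot": [0, 0, 0]}, {"jaw": 0, "offset": [0, 0, -45], "rot": [0, 0, 0]}, {"jaw": 0, "offset": [0, 0, -40], "rot": [0, 0, 0]}, {"jaw": 0, "offset": [0, 0, 0], "rot": [0, 0, 0]}])

```text
time_s: 23.4
eef_pos: [0.4911, 0.2354, 0.1468]
eef_rot: [-0.001, 0.999, -0.034, 0.004]
wrist_force: [0.1, 0.1, -0.8]
opening: 0.239
grasp_force: 58.1
```

>>> apply_moves(moves=[{"jaw": 0, "offset": [5, 45, 0], "rot": [0, 0, 0]}, {"jaw": 0, "offset": [5, 50, 0], "rot": [0, 0, 0]}, {"jaw": 0, "offset": [5, 50, 0], "rot": [0, 0, 0]}, {"jaw": 0, "offset": [5, 50, 0], "rot": [0, 0, 0]}, {"jaw": 0, "offset": [5, 50, 0], "rot": [0, 0, 0]}])

```text
time_s: 24.02
eef_pos: [0.4958, -0.0129, 0.1414]
eef_rot: [-0.0, 0.999, -0.034, -0.0]
wrist_force: [-0.4, -0.5, -0.9]
opening: 0.242
grasp_force: 57.9
```

>>> apply_moves(moves=[{"jaw": 0, "offset": [5, 50, 0], "rot": [0, 0, 0]}, {"jaw": 0, "offset": [5, 50, 0], "rot": [0, 0, 0]}, {"jaw": 0, "offset": [5, 50, 0], "rot": [0, 0, 0]}, {"jaw": 0, "offset": [6, 50, 0], "rot": [0, 0, 0]}, {"jaw": 0, "offset": [0, 0, 0], "rot": [0, 0, 0]}])

```text
time_s: 24.65
eef_pos: [0.5035, -0.2157, 0.1415]
eef_rot: [0.0, 0.999, -0.036, -0.0]
wrist_force: [-1.0, -0.4, -1.4]
opening: 0.242
grasp_force: 58.0
```

Run:
```python
from h import *
forces(3)
im,d=shot("side")
cv2.imwrite("pics/s7.png",cv2.resize(im[100:300,200:460,::-1],None,fx=3,fy=3,interpolation=cv2.INTER_CUBIC))
print(ctrl.get_obs()["opening"],ctrl.get_obs()["grasp_force"])
```

```text
t 24.8 pos [ 0.5032 -0.2124  0.1411] s_case -0.8 Fx_along -0.32 Fz -1.11 F [-0.28  0.67 -1.11] std [0.38 0.47 0.36]
0.23908941490628127 58.02807562715316
```

View pics/s7.png

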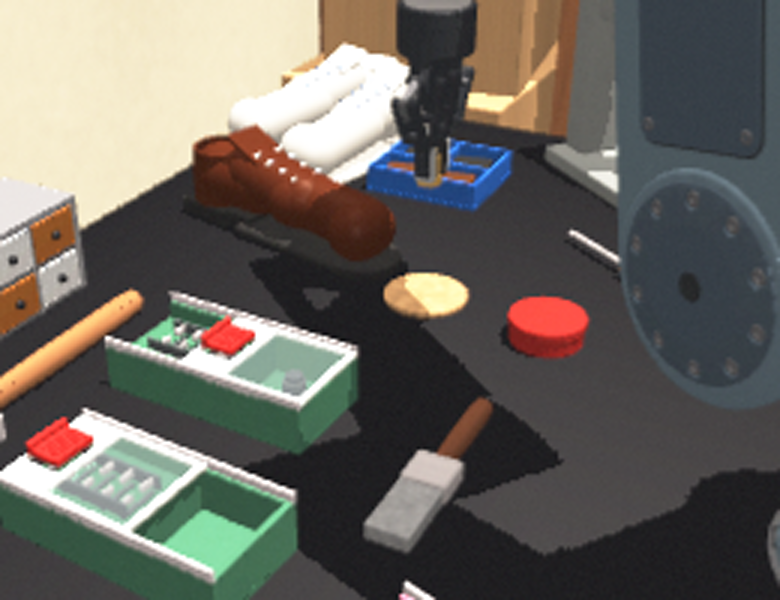

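The die is held over the cork pad and the empty tray's cover is still open. Lowering.

>>> apply_moves(moves=[{"jaw": 0, "offset": [-4, 0, 40], "rot": [0, 0, 0]}, {"jaw": 0, "offset": [0, 0, 45], "rot": [0, 0, 0]}, {"jaw": 0, "offset": [0, 0, 30], "rot": [0, 0, 0]}, {"jaw": 0, "offset": [0, 0, 10], "rot": [0, 0, 0]}, {"jaw": 0, "offset": [0, 0, 0], "rot": [0, 0, 0]}])

```text
time_s: 25.48
eef_pos: [0.5, -0.2114, 0.0169]
eef_rot: [-0.0, 0.999, -0.033, -0.0]
wrist_force: [0.2, -0.4, 0.2]
opening: 0.239
grasp_force: 58.0
```

>>> apply_moves(moves=[{"jaw": 0, "offset": [0, 0, 1.5], "rot": [0, 0, 0]}, {"jaw": 0, "offset": [0, 0, 0], "rot": [0, 0, 0]}, {"jaw": 0, "offset": [0, 0, 0], "rot": [0, 0, 0]}, {"jaw": 0, "offset": [0, 0, 0], "rot": [0, 0, 0]}, {"jaw": 0, "offset": [0, 0, 0], "rot": [0, 0, 0]}])

```text
time_s: 26.1
eef_pos: [0.5, -0.2123, 0.0155]
eef_rot: [0.0, 0.999, -0.034, 0.0]
wrist_force: [0.7, -0.0, -1.2]
opening: 0.236
grasp_force: 58.0
```

```bash
python3 -c "
from h import *
forces(3)"
```

```text
t 26.25 pos [ 0.5    -0.2123  0.0154] s_case -4.0 Fx_along -0.33 Fz -0.76 F [-0.37 -0.5  -0.76] std [0.2  0.66 0.42]
```

>>> apply_moves(moves=[{"jaw": 0, "offset": [0, 0, 1.5], "rot": [0, 0, 0]}, {"jaw": 0, "offset": [0, 0, 0.8], "rot": [0, 0, 0]}, {"jaw": 0, "offset": [0, 0, 0], "rot": [0, 0, 0]}, {"jaw": 0, "offset": [0, 0, 0], "rot": [0, 0, 0]}, {"jaw": 0, "offset": [0, 0, 0], "rot": [0, 0, 0]}])

```text
time_s: 26.88
eef_pos: [0.4999, -0.2122, 0.0132]
eef_rot: [-0.0, 0.999, -0.034, -0.0]
wrist_force: [-2.6, 0.9, 3.8]
opening: 0.239
grasp_force: 59.0
```

```bash
python3 -c "
from h import *
forces(4)"
```

```text
t 27.07 pos [ 0.5    -0.2122  0.0132] s_case -4.0 Fx_along -2.63 Fz 5.04 F [-2.57  0.96  5.04] std [0.4  0.56 0.21]
```

The die is down on the pad. Releasing and lifting away.

>>> apply_moves(moves=[{"jaw": 0.3, "offset": [0, 0, -0.5], "rot": [0, 0, 0]}, {"jaw": 0.42, "offset": [0, 0, 0], "rot": [0, 0, 0]}, {"jaw": 0.45, "offset": [0, 0, 0], "rot": [0, 0, 0]}, {"jaw": 0.45, "offset": [0, 0, 0], "rot": [0, 0, 0]}, {"jaw": 0.45, "offset": [0, 0, -5], "rot": [0, 0, 0]}])

```text
time_s: 27.7
eef_pos: [0.4997, -0.212, 0.0184]
eef_rot: [-0.0, 0.999, -0.034, -0.0]
wrist_force: [-0.4, -0.3, -0.7]
opening: 0.452
grasp_force: 0.0
```

>>> apply_moves(moves=[{"jaw": 0.45, "offset": [0, 0, -20], "rot": [0, 0, 0]}, {"jaw": 0.45, "offset": [0, 0, -50], "rot": [0, 0, 0]}, {"jaw": 0.45, "offset": [0, 0, -60], "rot": [0, 0, 0]}, {"jaw": 0.45, "offset": [-50, 0, -20], "rot": [0, 0, 0]}, {"jaw": 0.45, "offset": [-40, 0, 0], "rot": [0, 0, 0]}])

```text
time_s: 28.32
eef_pos: [0.4102, -0.2069, 0.1712]
eef_rot: [0.002, 0.999, -0.034, 0.002]
wrist_force: [0.2, -0.8, 0.4]
opening: 0.449
grasp_force: 0.0
```

Run:
```python
from h import *
forces(2)
im,d=shot("side")
cv2.imwrite("pics/s8.png",cv2.resize(im[160:310,180:400,::-1],None,fx=3.5,fy=3.5,interpolation=cv2.INTER_CUBIC))
for r in ctrl.outline_of("side","die_brass_mid")[:3]:
    u,v=r["position"];print(r["score"],u,v,world("side",u,v,z=.024).round(4))
```

```text
t 28.43 pos [ 0.4065 -0.2051  0.1689] s_case -97.7 Fx_along 0.84 Fz -0.91 F [ 0.9   0.81 -0.91] std [0.54 1.1  1.41]
0.67 342.4 194.3 [ 0.4976 -0.2033  0.024 ]
0.22 273.9 211.0 [ 0.6325 -0.0176  0.024 ]
```

View pics/s8.png

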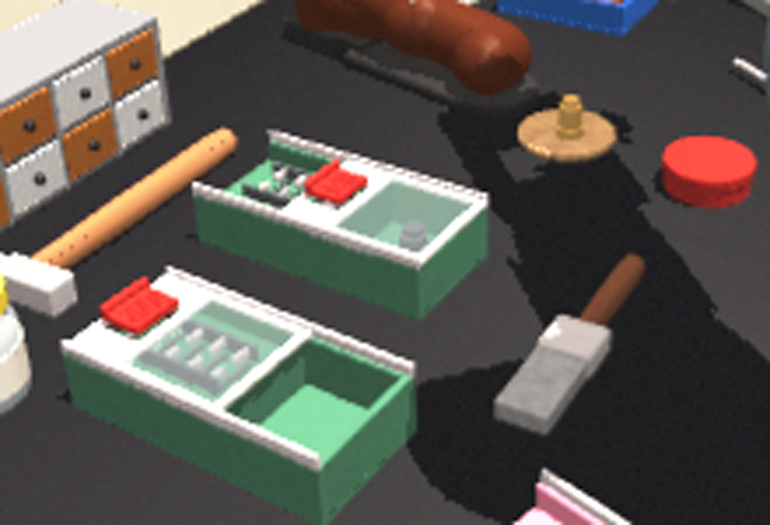

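The die stands upright mid-pad. The near case's cover is open, and the other case is shut with the dark die inside.

```bash
python3 -c "
from bench import ctrl
print(ctrl.hand_in())"
```

```text
the job is handed in; nothing more can be done
None
```

The job is handed in (no verdict came back): in the last picture the brass die stands upright on the cork pad, its case (case_a) is fully open, and case_b is shut with the steel die still inside.

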